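Turn a drilling blank round the corner post and seat it in the jig

TASK

The square aluminium blank lies on the drilling jig with its stepped edge facing sideways. Without lifting it, push it round against the fixed corner post so that it turns a quarter turn and the stepped edge faces the end stop, then slide it along the guide rail, stepped edge under the lip, until you feel it meet the hidden depth stop, and press it home there for a moment, firmly but gently (about 10 N; over 18 N on the stop spoils its setting). Never shove the blank harder than 25 N, leave it flush with the rail and home against the stop, let go, and leave the other things on the bench alone.

Things in the scene. Friction and masses are not known exactly. Their poses are not given: they have to be found in the camera images.
- jig: dark steel jig plate 275 x 170 x 12 mm, fixed. Origin on the bench surface under the pivot corner; x towards the end stop, y to the side where the blank ends up, z up. In this frame (mm) the plate spans x -130..145, y -50..120, top z = 12; a steel guide rail on it spans x 35..138, y -20..0 (working face: plane y = 0), z 12..32.
- corner_post: rigid, fixed, oily L-shaped steel post; origin at jig x 0, y 0 on the plate's top, axes as the jig. A round pin, radius 8 mm, 34 mm tall, centred at x 8, y -8 mm (touches planes x = 0 and y = 0), about which the blank turns, and a cheek 30 mm tall, x -45..16, y -38..-22 mm, that keeps the blank's corner from slipping off sideways.
- end_stop: fixed steel end stop; origin and axes as the corner post. Its lip spans x 99..138, y 0..101 mm, underside 13 mm, top 20 mm above the plate: only the blank's stepped edge goes under. Below the lip, out of sight, a rigid depth bar stops the stepped edge; it is clamped anywhere from x = 103 to 121 mm, not reported, so it must be found by feel. Over 18 N on it spoils it.
- blank: loose square aluminium blank 90 x 90 x 24 mm, about 0.5 kg, too wide to grasp. One edge is stepped: a tongue 24 mm deep, 10 mm thick at the bottom, full width. Origin: centre of underside; +x to the stepped edge. Starts with +x towards jig +y, a plain side 5-25 mm short of the pin and overlapping it; must turn clockwise from above. Ends centred at jig y 45, x 58-76 mm, axes as the jig's.
- blank_nose (a point): middle of the stepped edge's front face, 45 mm along the blank's +x, 5 mm above its underside
- oil_bottle: bystander: grey plastic bottle, 48 mm diameter, 120 mm tall, standing; origin at the centre of its foot
- spanner: bystander: steel spanner 160 mm long lying flat along its x; origin under its middle
- bolt_tray: bystander: blue open plastic tray 90 x 70 x 35 mm; origin under its centre
Not all that is in view belongs to the job. Of the things shaped like the blank, the aluminium one is meant.

How it is judged:
By the outcome, as a careful person would: the job done as asked, in the order asked, and still so for the second after the job is handed in, with the robot touching nothing.
It also fails if it takes over 72 s, if anything falls off the work surface, if the arm or the gripper's body presses on something with over 40 N, if the wrist force passes 120 N, or if a joint passes its speed limit or range.

ROBOT

A 6-joint arm with a two-finger parallel gripper is mounted at the origin on the work surface. World frame = base frame: x ahead of the robot, y to its left, z up, the work surface at z = 0. Lengths are in m, angles in rad, forces in N, time in s.
With the tool pointing down it reaches from about 0.3 to 0.75 m from the base axis. Payload 8.5 kg.
Tool frame: the origin (TCP) lies midway between the tips of the shut fingers; the grasp point (between the pads) lies 19 mm behind it (bot.pinch_z is the distance from the TCP to the grasp point, in m); z points along the fingers, y is the direction in which the jaws open and shut (so a half turn about z gives the same grasp; the last joint's range is limited). The gripper opens to 88 mm and grips with 3 to 60 N. Pads are 18 mm wide; open, the fingers measure 123 mm over their backs; the gripper's body (75 mm by 187 mm) begins 45 mm behind the grasp point.
Start: joints at [-1.378, 0.381, 1.297, -0, 1.464, -0.215], TCP at [0.218, -0.505, 0.239] pointing down, gripper open.
Joint ranges: [-3.11, 3.11], [-0.89, 2.33], [0.22, 2.48], [-1.42, 4.56], [0.17, 2.85], [-2.88, 2.88]. Speed limits (rad/s): [2.39, 2.39, 3.14, 3.14, 3.14, 3.14].

INTERFACE

Orientations are given as a 3x3 rotation matrix whose columns are the frame's x, y, z axes.
In Python, from station import readout, viewer, bot gives the robot as it stands.
- The arm moves only by the tool carry_out, never from a script. Its argument "targets" is a list that holds one entry, the list of rows, each a list of 4 numbers: the shift along the tool's x, y, z in m, then the turn about the tool's z in rad. A call has 1 to 5 rows; each row shifts and turns the commanded pose from where the row before left it, along the tool's axes as they then stand; what a row does not reach is not made up. A row lasts 1/8 s, in which the tool goes at most 62.5 mm and 10.7 degrees, less where a joint would pass 70% of its speed; a pose out of reach is approached as far as the arm can. A call with a gripper value outside its range is refused whole. "claw" is the opening, from 0 (shut) to 1 (fully open), set as the call begins (left out, the last holds). The fingers move at their own pace and stop on an object; the grip force is fixed at half the most. Time passes only in rows, so rows that do not move let the fingers close. It gives the time, the measured TCP pose, the force and the opening at its end, in the units of the state.
- readout.observe(): the state, without advancing time (a new reading comes with each control period).
- viewer.get_image(name): name is "scene" or "top" or "wrist"; returns a dict with "img" (420x560x3 uint8, blue, green, red), "range_z" (420x560 float32, m along the optical axis (not along the pixel's ray), 0 where there is no reading), "vfov" (degrees; the focal length in pixels is half the picture's height over the tangent of half this angle, whatever the lens; pixels are square), "cx", "cy" (the principal point, pixels), "extrinsics" (4x4, takes a point from world to camera coordinates). Camera axes: x right, y up, looking along -z (the intrinsics and any distortion apply to the point x, -y, -z); pixel columns grow to the right and rows downward; lengths in m; the calibration is good to about 2 mm. The wrist camera is an equidistant fisheye: a pixel r from the principal point sees the ray r / f radians off the axis. A picture is of the moment at which its call begins.
- bot.job_done(): hands the job in, once; it reports no verdict.
The state is a dict: "t": time; "qpos": joint angles; "dq": joint speeds; "joint_efforts": joint torques, N m; "position": TCP position; "orientation": TCP orientation; "contact_force": force on the tool from outside, world axes, zero at the start; "moment": the same for the moment, N m; "gripper_width": finger opening in m.
Only numpy, scipy, OpenCV 4.12 (cv2) and the standard library are available. Lean on these libraries where they do the work, as an engineer would, in place of code of your own. Each camera call takes 0.05 s, during which the arm holds its last target.

## Working session

There is one attempt and no reset: what is moved stays moved. The work goes in short steps, Python scripts to look and compute and a tool call to move; the robot and the scene stay as the last step left them, time stands still between calls to the robot, and variables do not carry over. Pictures are saved under pics/ and viewed, and the job is handed in when it is done.

Besides the shell and the picture viewer there is one more tool, called after ">>>" by a JSON object that holds its "api" and its "payload". carry_out: Moves the arm, as the interface text tells. Its arguments: {"type":"object","properties":{"targets":{"type":"array"},"claw":{"type":"number"}},"required":["targets"]}

```bash
ls; mkdir -p pics; python3 - <<'E'
from station import readout, viewer, bot
import cv2,numpy as np
print(readout.observe())
for n in("scene","top"):
    d=viewer.get_image(n); cv2.imwrite(f"pics/{n}0.png",d["img"]); np.savez(f"{n}0.npz",**{k:d[k] for k in d})
    print(n,d["vfov"],d["cx"],d["cy"],d["extrinsics"],[k for k in d])
E
```

```text
pics
{'t': 0.0, 'qpos': array([-1.37827066e+00,  3.81178581e-01,  1.29824793e+00, -9.20009459e-06,
        1.46358144e+00, -2.15297474e-01]), 'dq': array([ 0.00051953, -0.00050725, -0.00128244, -0.00224639,  0.00018671,
       -0.00114147]), 'joint_efforts': array([-7.68847913e-04, -4.37936997e+01, -2.24555326e+01,  7.14194169e-02,
        3.52470938e-02, -1.13448718e-04]), 'position': array([ 0.21807954, -0.50461671,  0.23815145]), 'orientation': array([[ 9.17986013e-01,  3.96612660e-01, -2.79778758e-04],
       [ 3.96612650e-01, -9.17985011e-01,  1.38739626e-03],
       [ 2.93426214e-04, -1.38457415e-03, -9.99998998e-01]]), 'contact_force': array([ 0.14739272,  0.28943708, -0.26157229]), 'moment': array([ 0.0109567 , -0.03808835, -0.01844767]), 'gripper_width': 0.08810696481631683}
scene 50.78798339644664 284.374197158281 205.8267920925386 [[ 0.07772482  0.99694114  0.0081982  -0.05654657]
 [-0.76996373  0.05480108  0.63573005  0.38131681]
 [ 0.63333617 -0.05572432  0.77186793 -1.22116211]
 [ 0.          0.          0.          1.        ]] ['img', 'range_z', 'vfov', 'cx', 'cy', 'extrinsics']
top 57.62125237022644 281.6392378114266 203.2838330940974 [[ 0.03813175 -0.99926551 -0.00379736 -0.01050266]
 [ 0.97071303  0.03613963  0.23750821 -0.56781753]
 [-0.23719652 -0.01274275  0.97137811 -0.66207205]
 [ 0.          0.          0.          1.        ]] ['img', 'range_z', 'vfov', 'cx', 'cy', 'extrinsics']
```

View pics/scene0.png

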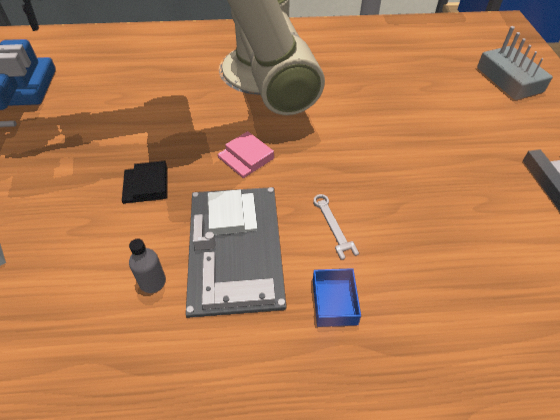

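View pics/top0.png

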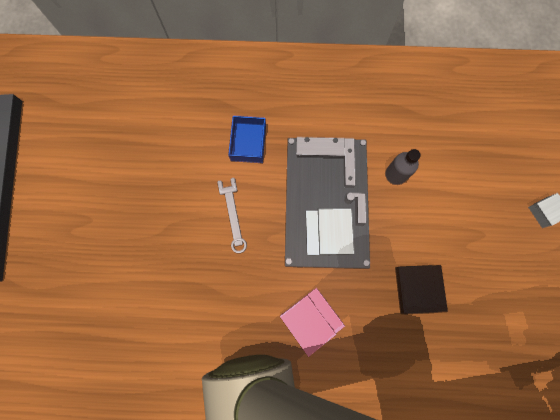

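```bash
cat > h.py <<'E'
import numpy as np,cv2
def K(d):
    f=210/np.tan(np.radians(float(d["vfov"]))/2); return f,float(d["cx"]),float(d["cy"])
def proj(d,P):
    f,cx,cy=K(d);E=d["extrinsics"];p=np.atleast_2d(P)@E[:3,:3].T+E[:3,3]
    return np.c_[cx+f*p[:,0]/-p[:,2],cy+f*-p[:,1]/-p[:,2]]
def onplane(d,uv,z):
    f,cx,cy=K(d);E=d["extrinsics"];R=E[:3,:3];C=-R.T@E[:3,3]
    uv=np.atleast_2d(uv);r=np.c_[(uv[:,0]-cx)/f,-(uv[:,1]-cy)/f,-np.ones(len(uv))]@R
    return C+r*((z-C[2])/r[:,2])[:,None]
E
python3 - <<'E'
import cv2,numpy as np
i=np.load("top0.npz")["img"][125:280,275:385]
cv2.imwrite("pics/topc.png",cv2.resize(i,None,fx=5,fy=3.8*5/3.8,interpolation=cv2.INTER_CUBIC)[:,:]) 
a=cv2.imread("pics/topc.png");print(a.shape)
cv2.imwrite("pics/topc1.png",a[:400]);cv2.imwrite("pics/topc2.png",a[375:])
E
```

```text
(775, 550, 3)
```

View pics/topc1.png

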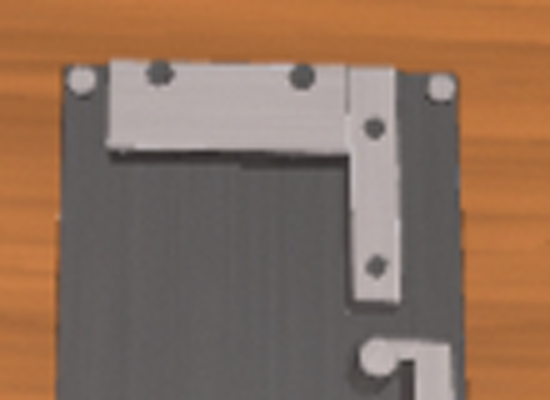

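View pics/topc2.png

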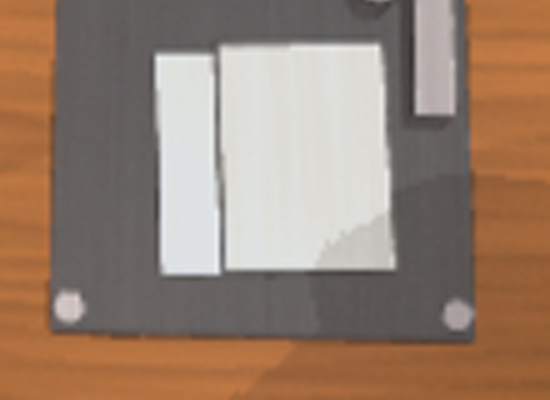

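```bash
cat > fit.py <<'E'
import numpy as np
from h import *
from scipy.optimize import least_squares
d=np.load("top0.npz")
def fit(obj,uv,x0,z0fix=True):
    obj=np.array(obj,float)/1000;uv=np.array(uv,float)
    def w(p):
        c,s=np.cos(p[2]),np.sin(p[2]);return np.c_[p[0]+c*obj[:,0]-s*obj[:,1],p[1]+s*obj[:,0]+c*obj[:,1],obj[:,2]]
    r=least_squares(lambda p:(proj(d,w(p))-uv).ravel(),x0,loss='soft_l1')
    return r.x,(proj(d,w(r.x))-uv)
def c1(a):return [275+a[0]/5-.4,125+a[1]/5-.4]
def c2(a):return [275+a[0]/5-.4,200+a[1]/5-.4]
J,res=fit([(145,120,12),(145,-50,12),(-130,120,12),(-130,-50,12),(35,0,32),(35,-20,32),(138,101,32),(99,101,32),(8,-8,46)],
 [c1((65,68)),c1((460,75)),c2((52,332)),c2((473,340)),c1((354,300)),c1((400,302)),c1((110,60)),c1((108,150)),c1((379,357))],[.55,-.05,0])
print("jig",J,np.degrees(J[2]));print(res.round(2))
B,res=fit([(21,-45,36),(-45,-45,36),(-45,45,36),(21,45,36),(45,-45,22),(45,45,22)],
 [c2((221,44)),c2((381,44)),c2((396,268)),c2((224,270)),c2((155,54)),c2((162,274))],[.45,-.05,1.57])
B2,res2=fit([(21,-45,36),(-45,-45,36),(-45,45,36),(21,45,36),(45,-45,22),(45,45,22)],
 [c2((221,44)),c2((381,44)),c2((396,268)),c2((224,270)),c2((155,54)),c2((162,274))],[.45,-.05,1.57])
print("blank",B,np.degrees(B[2]));print(res.round(2))
c,s=np.cos(J[2]),np.sin(J[2]);R=np.array([[c,-s],[s,c]])
print("blank in jig mm",R.T@(B[:2]-J[:2])*1000,np.degrees(B[2]-J[2]))
E
python3 fit.py
python3 - <<'E'
import numpy as np
from h import *
d=np.load("top0.npz");f,cx,cy=K(d);E=d["extrinsics"]
for n,uv in dict(platemid=(320,190),plate2=(300,200),platenear=(330,262),blank=(335,232),tongue=(312,232),bench=(280,280),bottlecap=(413,156),rail=(350,165),pin=(350,196)).items():
    z=d["range_z"][uv[1],uv[0]];p=np.array([(uv[0]-cx)/f*z,-(uv[1]-cy)/f*z,-z]);print(n,(E[:3,:3].T@(p-E[:3,3])).round(4))
E
```

```text
jig [ 0.58494569 -0.116912    0.01235802] 0.7080623700528305
[[-0.23 -0.93]
 [-0.24 -0.55]
 [-0.71  0.11]
 [ 0.89  0.72]
 [-0.13  0.31]
 [ 0.52  0.15]
 [-0.15  0.12]
 [-0.07 -0.42]
 [ 0.22  0.08]]
blank [ 0.52390966 -0.08493198  1.6180189 ] 92.70565436585234
[[-0.63  0.03]
 [ 0.49 -0.29]
 [-0.08  0.19]
 [ 0.24  0.11]
 [ 0.12 -0.3 ]
 [-0.18  0.2 ]]
blank in jig mm [-60.63616828  32.73184151] 91.9975919957995
platemid [ 0.6133 -0.0672  0.0111]
plate2 [ 0.5898 -0.026   0.0129]
platenear [ 0.4651 -0.0892  0.0113]
blank [ 0.5216 -0.0956  0.036 ]
tongue [ 0.5224 -0.0515  0.0215]
bench [0.4265 0.009  0.0017]
bottlecap [ 0.6529 -0.2261  0.1202]
rail [ 0.6631 -0.1263  0.0318]
pin [ 0.5933 -0.1237  0.0454]
```

```bash
cat > pl.py <<'E'
import numpy as np
J=np.array([0.58494569,-0.116912,0.01235802])
def j2w(p):
    c,s=np.cos(J[2]),np.sin(J[2]);return np.array([J[0]+c*p[0]-s*p[1],J[1]+s*p[0]+c*p[1]])
def w2j(p):
    c,s=np.cos(J[2]),np.sin(J[2]);d=np.array(p)-J[:2];return np.array([c*d[0]+s*d[1],-s*d[0]+c*d[1]])
# pose: x,y,z,heading of tool x (world); tool y = heading-90deg, z down
def step(P,r):
    x,y,z,h=P;c,s=np.cos(h),np.sin(h)
    return np.array([x+c*r[0]+s*r[1],y+s*r[0]-c*r[1],z-r[2],h-r[3]])
def row(P,Q,nd=4):
    c,s=np.cos(P[3]),np.sin(P[3]);dx,dy=Q[0]-P[0],Q[1]-P[1]
    return [round(c*dx+s*dy,nd),round(s*dx-c*dy,nd),round(P[2]-Q[2],nd),round(P[3]-Q[3],3)]
def plan(P,Q,n,nd=4):
    P=np.array(P,float);Q=np.array(Q,float);P0=P.copy();out=[]
    for i in range(1,n+1):
        r=row(P,P0+(Q-P0)*i/n,nd);out.append(r);P=step(P,r)
    return out,P
def cur():
    from station import readout
    o=readout.observe();R=o["orientation"];p=o["position"]
    return np.array([*p,np.arctan2(R[1,0],R[0,0])]),o
def show(rows):
    for i in range(0,len(rows),5): print([[float(v) for v in r] for r in rows[i:i+5]])
E
python3 - <<'E'
from pl import *
from h import *
P,o=cur();print(P)
t=j2w([-.132,.038]);Q=[*t,.10,J[2]+np.pi]
rows,E=plan(P,Q,20,3);show(rows);print(E,Q)
d=np.load("top0.npz")
print("pink",onplane(d,[(281,318),(315,289),(344,325),(310,354)],.02).round(3))
E
```

```text
[ 0.21808214 -0.50465718  0.23821122  0.40783397]
[[0.019, -0.015, 0.007, -0.137], [0.021, -0.012, 0.007, -0.138], [0.023, -0.009, 0.007, -0.137], [0.023, -0.006, 0.007, -0.137], [0.024, -0.002, 0.007, -0.138]]
[[0.024, 0.0, 0.006, -0.137], [0.024, 0.004, 0.007, -0.137], [0.023, 0.008, 0.007, -0.137], [0.022, 0.01, 0.007, -0.138], [0.021, 0.013, 0.007, -0.137]]
[[0.018, 0.016, 0.007, -0.137], [0.016, 0.018, 0.007, -0.138], [0.013, 0.021, 0.007, -0.137], [0.011, 0.021, 0.007, -0.137], [0.007, 0.023, 0.007, -0.138]]
[[0.004, 0.024, 0.007, -0.137], [0.001, 0.025, 0.006, -0.137], [-0.003, 0.024, 0.007, -0.138], [-0.006, 0.023, 0.007, -0.137], [-0.009, 0.023, 0.007, -0.137]]
[ 0.45285828 -0.08023551  0.10021122  3.15383397] [np.float64(0.4524861766281367), np.float64(-0.0805461187747474), 0.1, np.float64(3.1539506735897933)]
pink [[ 0.355  0.004  0.02 ]
 [ 0.411 -0.06   0.02 ]
 [ 0.347 -0.116  0.02 ]
 [ 0.293 -0.052  0.02 ]]
```

Candidates for the blank in top view: silver on the jig (331,232), pink (312,322), black (421,288), and a whitish thing off at the edge (548,210). The silver/aluminium one lying on the jig with its step facing image-left is the one; the crop already confirms its 24 mm tongue (left strip).

>>> {"api": "carry_out", "payload": {"targets": [[[0.019,-0.015,0.007,-0.137],[0.021,-0.012,0.007,-0.138],[0.023,-0.009,0.007,-0.137],[0.023,-0.006,0.007,-0.137],[0.024,-0.002,0.007,-0.138]]], "claw": 0}}

```text
t: 0.72
position: [0.2773, -0.3984, 0.2033]
orientation: [[0.454, 0.891, -0.0], [0.891, -0.454, 0.001], [0.0, -0.0, -1.0]]
contact_force: [0.8, 0.5, 0.0]
gripper_width: 0.0402
```

>>> {"api": "carry_out", "payload": {"targets": [[[0.024,0.0,0.006,-0.137],[0.024,0.004,0.007,-0.137],[0.023,0.008,0.007,-0.137],[0.022,0.01,0.007,-0.138],[0.021,0.013,0.007,-0.137]]]}}

```text
t: 1.35
position: [0.3353, -0.2917, 0.1693]
orientation: [[-0.213, 0.977, -0.0], [0.977, 0.213, 0.0], [0.001, -0.0, -1.0]]
contact_force: [-0.2, -0.8, 0.1]
gripper_width: 0.0007
```

>>> {"api": "carry_out", "payload": {"targets": [[[0.018,0.016,0.007,-0.137],[0.016,0.018,0.007,-0.138],[0.013,0.021,0.007,-0.137],[0.011,0.021,0.007,-0.137],[0.007,0.023,0.007,-0.138]]]}}

```text
t: 1.98
position: [0.3937, -0.1862, 0.1344]
orientation: [[-0.784, 0.62, -0.0], [0.62, 0.784, 0.0], [0.0, 0.0, -1.0]]
contact_force: [-0.6, -0.6, -0.2]
gripper_width: 0.0007
```

>>> {"api": "carry_out", "payload": {"targets": [[[0.004,0.024,0.007,-0.137],[0.001,0.025,0.006,-0.137],[-0.003,0.024,0.007,-0.138],[-0.006,0.023,0.007,-0.137],[-0.009,0.023,0.007,-0.137]]]}}

```text
t: 2.6
position: [0.4532, -0.0797, 0.1004]
orientation: [[-1.0, -0.017, -0.0], [-0.017, 1.0, 0.0], [0.0, 0.0, -1.0]]
contact_force: [-0.2, 0.1, -0.2]
gripper_width: 0.0004
```

>>> {"api": "carry_out", "payload": {"targets": [[[0,0,0.04,0],[0,0,0.03,0],[0,0,0.012,0],[0,0,0,0]]]}}

```text
t: 3.1
position: [0.4528, -0.0805, 0.0186]
orientation: [[-1.0, -0.012, -0.001], [-0.012, 1.0, 0.0], [0.001, 0.0, -1.0]]
contact_force: [-0.1, 0.7, -0.3]
gripper_width: 0.0004
```

```bash
python3 - <<'E'
from station import viewer
import cv2
for n in("top","wrist","scene"):
    d=viewer.get_image(n); i=d["img"]
    if n=="top": i=cv2.resize(i[120:300,260:420],None,fx=3.3,fy=3.3,interpolation=cv2.INTER_CUBIC)
    if n=="scene": i=cv2.resize(i[170:330,100:300],None,fx=3.5,fy=3.5,interpolation=cv2.INTER_CUBIC)
    cv2.imwrite(f"pics/{n}1.png",i)
from pl import *
P,o=cur();print(P,w2j(P[:2]),o["contact_force"])
E
```

```text
[ 0.45341375 -0.08071869  0.01964564 -3.12947574] [-0.13107463  0.03781598] [0.12057497 0.15752101 0.29474946]
```

View pics/top1.png

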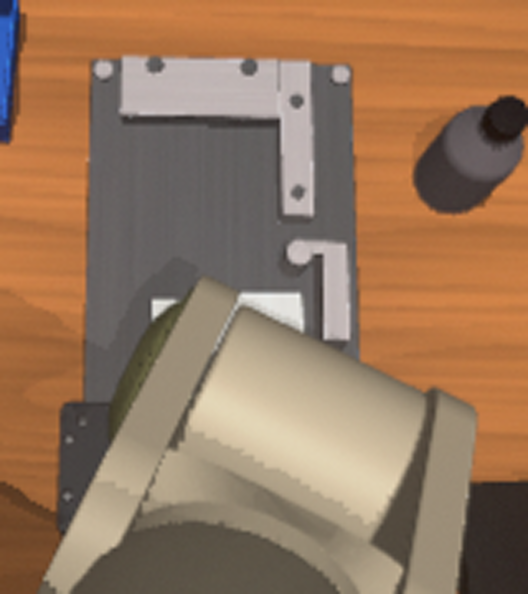

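View pics/wrist1.png

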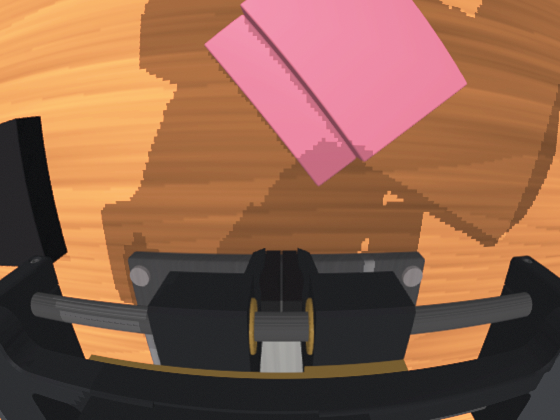

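View pics/scene1.png

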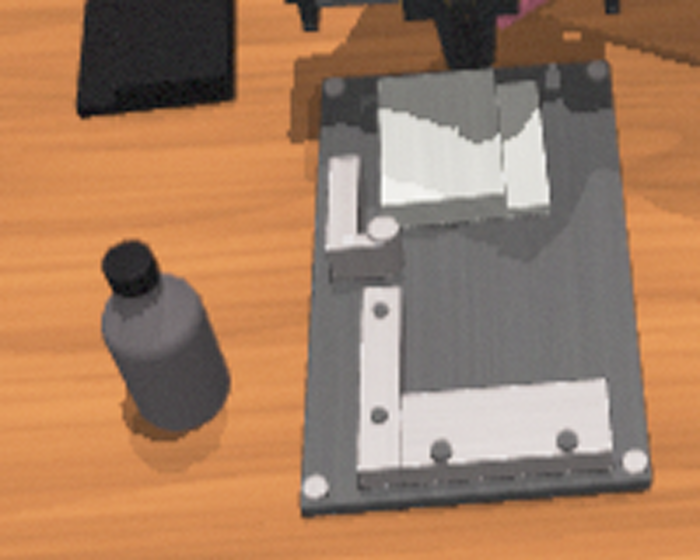

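>>> {"api": "carry_out", "payload": {"targets": [[[-0.007,0,0,0],[-0.007,0,0,0],[-0.003,0,0,0],[-0.003,0,0,0],[-0.003,0,0,0]]]}}

```text
t: 3.88
position: [0.4759, -0.0801, 0.0187]
orientation: [[-1.0, -0.012, -0.001], [-0.012, 1.0, 0.0], [0.001, 0.0, -1.0]]
contact_force: [-2.6, -0.0, 1.5]
gripper_width: 0.0007
```

>>> {"api": "carry_out", "payload": {"targets": [[[-0.003,0,0,0]]]}}

```text
t: 4.0
position: [0.479, -0.0801, 0.0187]
orientation: [[-1.0, -0.012, -0.0], [-0.012, 1.0, 0.0], [0.0, 0.0, -1.0]]
contact_force: [-2.0, 0.1, -0.7]
gripper_width: 0.0003
```

>>> {"api": "carry_out", "payload": {"targets": [[[-0.003,0,0,0]]]}}

```text
t: 4.12
position: [0.4821, -0.0801, 0.0187]
orientation: [[-1.0, -0.012, -0.0], [-0.012, 1.0, 0.0], [0.0, 0.0, -1.0]]
contact_force: [-1.8, -1.1, -0.2]
gripper_width: 0.0005
```

```bash
cat > sc.py <<'E'
import sys,cv2,numpy as np
from station import viewer
from pl import *
d=viewer.get_image("scene");np.savez("scene_l.npz",**d);i=d["img"]
cv2.imwrite(f"pics/{sys.argv[1]}.png",cv2.resize(i[170:330,160:300],None,fx=5,fy=5,interpolation=cv2.INTER_CUBIC)[:600*5//5+200][:800])
a=cv2.imread(f"pics/{sys.argv[1]}.png");cv2.imwrite(f"pics/{sys.argv[1]}.png",a[:600])
P,o=cur();print(P,w2j(P[:2])*1000,np.degrees(P[3]-J[2])%360,o["contact_force"],o["t"])
E
python3 sc.py s2
```

```text
[ 0.48245207 -0.0801695   0.01872882 -3.12940605] [-102.03174129   38.00627927] 179.99017836429067 [-0.50780439 -0.47003877  0.53152623] 4.175
```

View pics/s2.png

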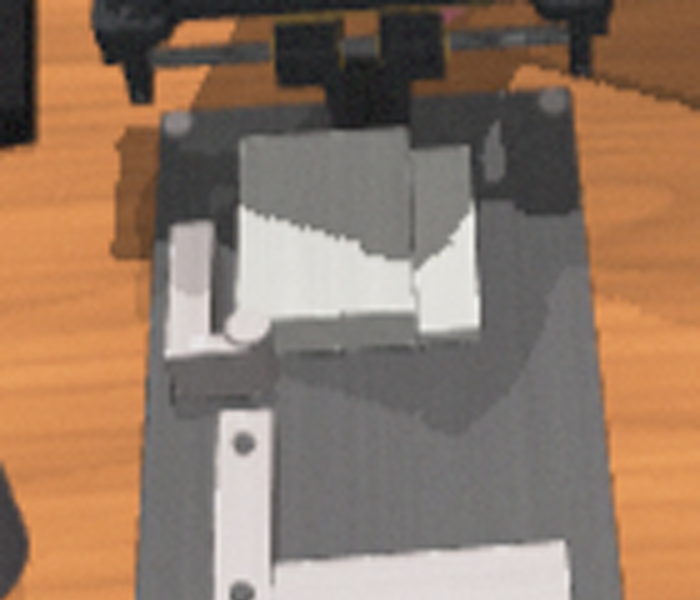

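```bash
cat > arc.py <<'E'
from pl import *
def tcp(phi,s=-.0407,p=.0053,off=.009,z=.0187,lead=0):
    n=np.array([np.cos(phi),-np.sin(phi)]);e=np.array([np.sin(phi),np.cos(phi)])
    c=np.array([.008,-.008])-.053*n-s*e
    t=c-(.045+off)*n+p*e
    return np.array([*j2w(t),z,J[2]+np.pi-phi])
E
python3 - <<'E'
from arc import *
P,o=cur();P[3]%=2*np.pi
P[2]=.0187;rows=[]
for ph in np.radians(np.arange(0,89,4)):
    r=row(P,tcp(ph));rows.append(r);P=step(P,r)
show(rows)
E
```

```text
[[-0.003, -0.0, 0.0, -0.0], [-0.0035, 0.0073, 0.0, 0.07], [-0.0035, 0.0074, 0.0, 0.069], [-0.0034, 0.0073, 0.0, 0.07], [-0.0035, 0.0074, 0.0, 0.07]]
[[-0.0035, 0.0074, 0.0, 0.07], [-0.0034, 0.0073, 0.0, 0.07], [-0.0035, 0.0074, 0.0, 0.07], [-0.0035, 0.0073, 0.0, 0.069], [-0.0035, 0.0074, 0.0, 0.07]]
[[-0.0034, 0.0073, 0.0, 0.07], [-0.0035, 0.0074, 0.0, 0.07], [-0.0035, 0.0073, 0.0, 0.07], [-0.0034, 0.0074, 0.0, 0.069], [-0.0035, 0.0073, 0.0, 0.07]]
[[-0.0035, 0.0074, 0.0, 0.07], [-0.0034, 0.0073, 0.0, 0.07], [-0.0035, 0.0074, 0.0, 0.07], [-0.0035, 0.0073, 0.0, 0.069], [-0.0035, 0.0074, 0.0, 0.07]]
[[-0.0034, 0.0073, 0.0, 0.07], [-0.0035, 0.0074, 0.0, 0.07], [-0.0035, 0.0073, 0.0, 0.07]]
```

>>> {"api": "carry_out", "payload": {"targets": [[[-0.003,0,0,0],[-0.0035,0.0074,0,0.07],[-0.0035,0.0074,0,0.07],[-0.0035,0.0074,0,0.07]]]}}

```text
t: 4.68
position: [0.4969, -0.0584, 0.0188]
orientation: [[-0.98, 0.199, 0.0], [0.199, 0.98, -0.0], [-0.0, -0.0, -1.0]]
contact_force: [-1.4, -0.1, -0.3]
gripper_width: 0.0008
```

```bash
python3 sc.py s3
```

```text
[ 0.49732552 -0.05779844  0.01879279  2.93902647] [-86.88297357  60.19183267] 167.68575013106684 [-1.85881174  0.56764358  0.22946148] 4.725
```

View pics/s3.png

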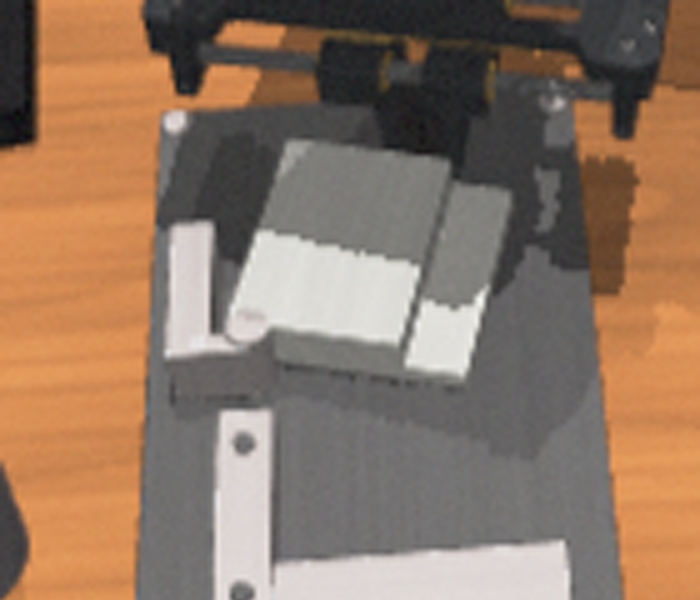

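>>> {"api": "carry_out", "payload": {"targets": [[[-0.0035,0.007,0,0.07],[-0.0035,0.007,0,0.07],[-0.0035,0.007,0,0.07],[-0.0035,0.007,0,0.07]]]}}

```text
t: 5.22
position: [0.5184, -0.036, 0.0187]
orientation: [[-0.887, 0.461, -0.0], [0.461, 0.887, 0.0], [0.0, 0.0, -1.0]]
contact_force: [-1.3, -0.6, -0.2]
gripper_width: 0.0007
```

```bash
python3 sc.py s4
```

```text
[ 0.51902431 -0.03555998  0.01875022  2.6600112 ] [-64.91101908  82.16044286] 151.6993529386849 [-1.63277282  0.67078927 -0.41303845] 5.275
```

View pics/s4.png

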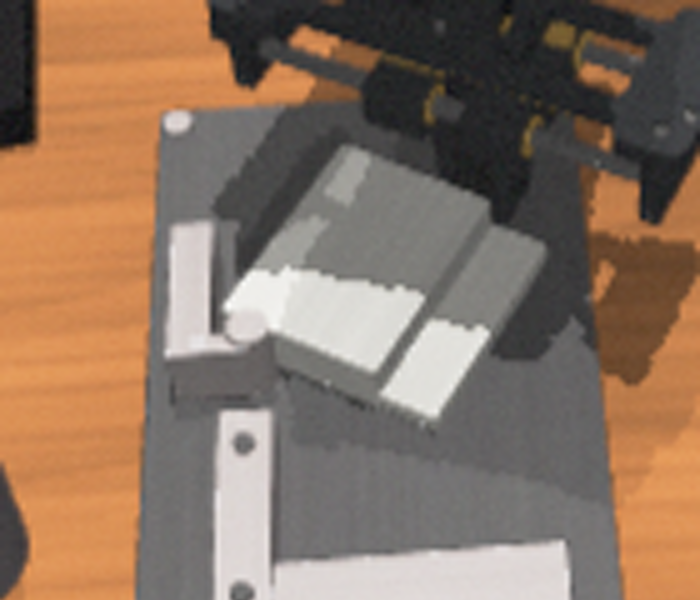

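>>> {"api": "carry_out", "payload": {"targets": [[[-0.0035,0.0072,0,0.07],[-0.0035,0.0072,0,0.07],[-0.0035,0.0072,0,0.07],[-0.0035,0.0072,0,0.07],[-0.0035,0.0072,0,0.07]]]}}

```text
t: 5.9
position: [0.5533, -0.017, 0.0187]
orientation: [[-0.676, 0.737, -0.0], [0.737, 0.676, 0.0], [0.0, -0.0, -1.0]]
contact_force: [-1.9, 0.6, -0.5]
gripper_width: 0.0008
```

```bash
python3 sc.py s5
```

```text
[ 0.55412723 -0.0166924   0.01871425  2.31076893] [-29.57762691 100.59279641] 131.68924448814158 [-0.64739328  1.84150284 -0.86172601] 5.95
```

View pics/s5.png

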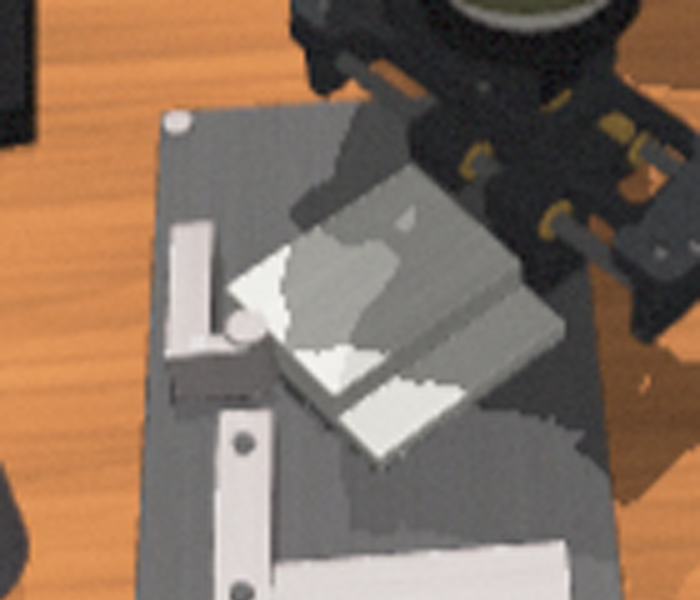

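>>> {"api": "carry_out", "payload": {"targets": [[[-0.0035,0.0074,0,0.07],[-0.0035,0.0074,0,0.07],[-0.0035,0.0074,0,0.07],[-0.0035,0.0074,0,0.07],[-0.0035,0.0074,0,0.07]]]}}

```text
t: 6.58
position: [0.5934, -0.0104, 0.0187]
orientation: [[-0.383, 0.924, -0.0], [0.924, 0.383, 0.0], [0.0, -0.0, -1.0]]
contact_force: [-1.1, 0.6, 1.3]
gripper_width: 0.0002
```

```bash
python3 sc.py s6
```

```text
[ 0.59440999 -0.01051199  0.01870727  1.96129839] [ 10.77843935 106.2749251 ] 111.66605800878413 [ 0.87880616  3.48552321 -0.81858076] 6.625
```

View pics/s6.png

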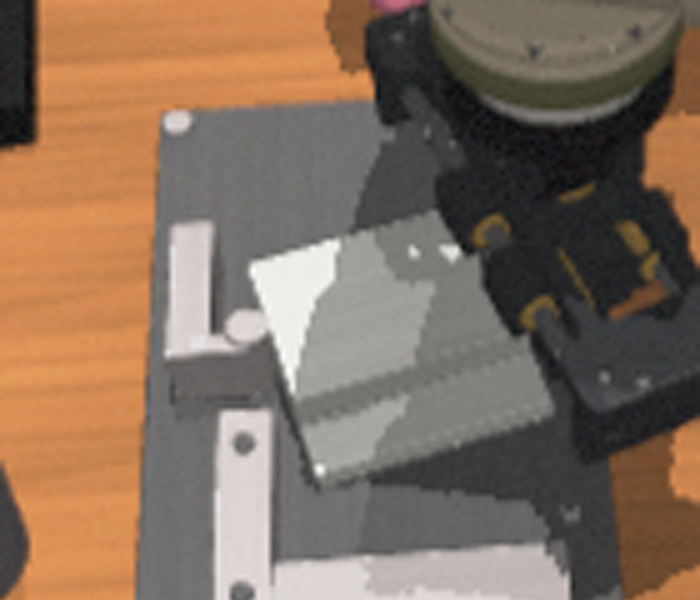

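>>> {"api": "carry_out", "payload": {"targets": [[[-0.0035,0.0074,0,0.07],[-0.0035,0.0074,0,0.07],[-0.0035,0.0074,0,0.07]]]}}

```text
t: 7.0
position: [0.6177, -0.0134, 0.0187]
orientation: [[-0.183, 0.983, -0.0], [0.983, 0.183, 0.0], [0.0, -0.0, -1.0]]
contact_force: [-0.9, 0.9, -0.5]
gripper_width: 0.0004
```

```bash
python3 sc.py s7
```

```text
[ 0.61866063 -0.0135772   0.01870797  1.75182795] [ 34.98934389 102.9102655 ] 99.66428552468506 [ 0.97320023  1.65313711 -0.34667339] 7.05
```

View pics/s7.png

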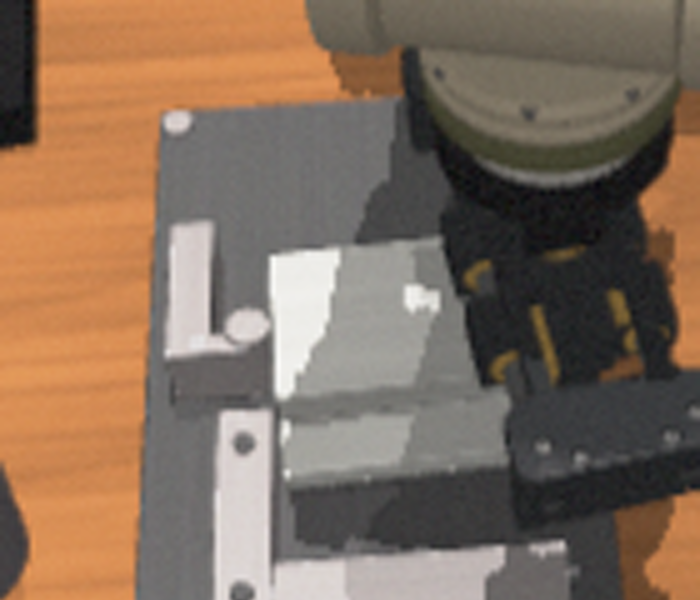

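>>> {"api": "carry_out", "payload": {"targets": [[[-0.0015,0.004,0,0.084],[-0.001,0.003,0,0.084],[0,0,0,0]]]}}

```text
t: 7.42
position: [0.625, -0.015, 0.0188]
orientation: [[-0.019, 1.0, 0.0], [1.0, 0.019, -0.0], [-0.0, 0.0, -1.0]]
contact_force: [1.0, -0.2, -0.1]
gripper_width: 0.0004
```

>>> {"api": "carry_out", "payload": {"targets": [[[-0.0007,0,0,0],[0,0,0,0]]]}}

```text
t: 7.68
position: [0.625, -0.0153, 0.0188]
orientation: [[-0.017, 1.0, 0.0], [1.0, 0.017, 0.0], [0.0, 0.0, -1.0]]
contact_force: [0.4, 2.5, -0.0]
gripper_width: 0.0007
```

```bash
python3 sc.py s8
```

```text
[ 0.62502546 -0.01532703  0.01879899  1.58717029] [ 41.33206247 101.08192125] 90.23009667705165 [ 0.31096261  1.37085768 -0.25677247] 7.725
```

View pics/s8.png

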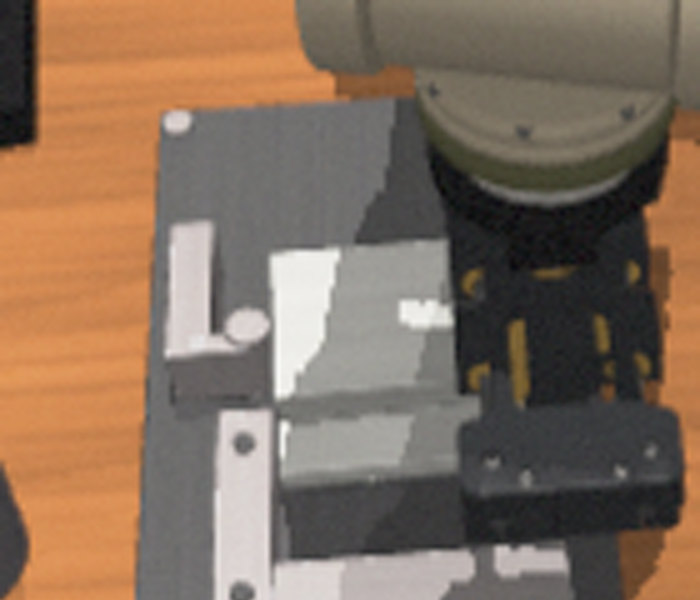

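>>> {"api": "carry_out", "payload": {"targets": [[[-0.0005,0,0,0],[-0.0005,0,0,0],[0,0,0,0]]]}}

```text
t: 8.1
position: [0.6253, -0.016, 0.0188]
orientation: [[-0.015, 1.0, 0.001], [1.0, 0.015, 0.001], [0.001, 0.001, -1.0]]
contact_force: [2.2, 5.3, -0.3]
gripper_width: 0.0003
```

>>> {"api": "carry_out", "payload": {"targets": [[[-0.0004,0,0,0],[0,0,0,0]]]}}

```text
t: 8.35
position: [0.6253, -0.0161, 0.0188]
orientation: [[-0.015, 1.0, 0.001], [1.0, 0.015, 0.001], [0.001, 0.001, -1.0]]
contact_force: [2.3, 5.4, -0.3]
gripper_width: 0.0008
```

>>> {"api": "carry_out", "payload": {"targets": [[[-0.0004,0,0,0],[0,0,0,0]]]}}

```text
t: 8.6
position: [0.6254, -0.0161, 0.0188]
orientation: [[-0.015, 1.0, 0.001], [1.0, 0.015, 0.002], [0.002, 0.001, -1.0]]
contact_force: [2.3, 8.9, -0.0]
gripper_width: 0.0006
```

>>> {"api": "carry_out", "payload": {"targets": [[[0.004,0,0,0],[0.012,0,0,0],[0.005,0,-0.03,0],[0,0,-0.05,0]]]}}

```text
t: 9.1
position: [0.6238, 0.0046, 0.0983]
orientation: [[-0.016, 1.0, -0.004], [1.0, 0.016, 0.0], [0.0, -0.004, -1.0]]
contact_force: [-0.6, 1.1, -0.0]
gripper_width: 0.0003
```

```bash
python3 - <<'E'
from pl import *
P,o=cur();print(P,w2j(P[:2]))
Q=[*j2w([-.055,.045]),.10,J[2]+np.pi]
rows,E=plan(P,Q,10,3);show(rows);print(E,Q)
E
```

```text
[0.62382849 0.00459159 0.09825942 1.58645865] [0.04038134 0.12101381]
[[-0.008, -0.01, -0.0, -0.157], [-0.006, -0.01, -0.0, -0.156], [-0.004, -0.012, -0.001, -0.157], [-0.002, -0.011, 0.0, -0.157], [-0.001, -0.013, 0.0, -0.157]]
[[0.002, -0.012, -0.0, -0.156], [0.003, -0.012, -0.0, -0.157], [0.005, -0.011, -0.0, -0.157], [0.006, -0.01, -0.001, -0.157], [0.009, -0.009, 0.0, -0.156]]
[ 0.52904891 -0.0726667   0.10025942  3.15345865] [np.float64(0.5293937930194832), np.float64(-0.0725951099707341), 0.1, np.float64(3.1539506735897933)]
```

>>> {"api": "carry_out", "payload": {"targets": [[[-0.008,-0.01,0,-0.157],[-0.006,-0.01,0,-0.156],[-0.004,-0.012,0,-0.157],[-0.002,-0.011,0,-0.157],[-0.001,-0.013,0,-0.157]]]}}

```text
t: 9.72
position: [0.577, -0.035, 0.0988]
orientation: [[-0.721, 0.693, -0.0], [0.693, 0.721, -0.0], [-0.0, -0.0, -1.0]]
contact_force: [0.0, -0.8, 0.2]
gripper_width: 0.0005
```

>>> {"api": "carry_out", "payload": {"targets": [[[0.002,-0.012,0,-0.156],[0.003,-0.012,0,-0.157],[0.005,-0.011,0,-0.157],[0.006,-0.01,0,-0.157],[0.009,-0.009,0,-0.156]]]}}

```text
t: 10.35
position: [0.5296, -0.0734, 0.0988]
orientation: [[-1.0, -0.017, -0.0], [-0.017, 1.0, -0.0], [0.0, -0.0, -1.0]]
contact_force: [1.0, 0.4, -0.0]
gripper_width: 0.0005
```

```bash
python3 sc.py s9
```

```text
[ 0.52864002 -0.07398072  0.09873213 -3.11923408] [-55.77083671  43.62380931] 180.57298940480436 [ 0.61782462 -1.28335544  0.31186537] 10.4
```

View pics/s9.png

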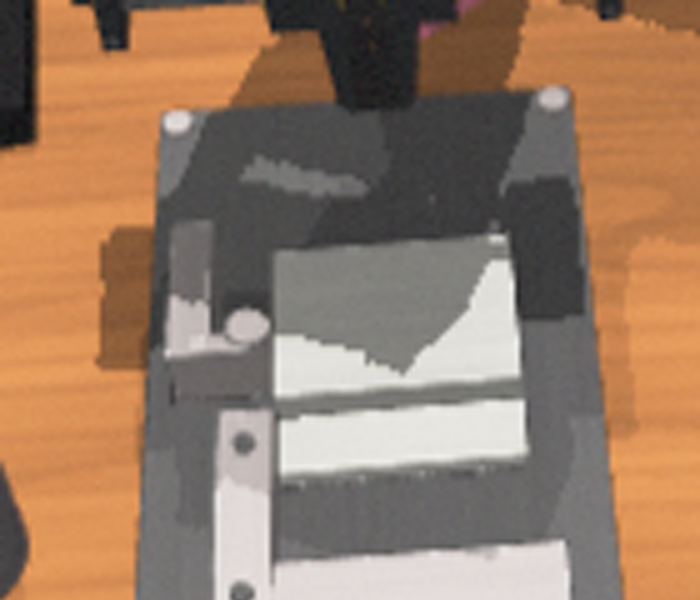

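```bash
python3 - <<'E'
from pl import *
from h import *
d=np.load("scene_l.npz")
f=lambda a:[160+a[0]/5-.4,170+a[1]/5-.4]
for n,a,z in [("rr",(273,252),.036),("rl",(508,235),.036),("fr",(280,475),.022),("fl",(527,455),.022),("lipL",(568,543),.032),("railc",(270,410),.032),("pin",(246,325),.046)]:
    print(n,(w2j(onplane(d,f(a),z)[0,:2])*1000).round(1))
E
```

```text
rr [-33.7  -2.5]
rl [-34.4  86.6]
fr [56.7 -0.7]
fl [55.8 87.9]
lipL [99.  99.6]
railc [35.3 -3.3]
pin [  7.  -10.7]
```

>>> {"api": "carry_out", "payload": {"targets": [[[0,0.002,0.04,0],[0,0,0.03,0],[0,0,0.011,0],[0,0,0,0]]]}}

```text
t: 10.9
position: [0.5301, -0.0713, 0.0177]
orientation: [[-1.0, -0.01, -0.0], [-0.01, 1.0, 0.0], [0.0, 0.0, -1.0]]
contact_force: [-0.2, 0.5, 1.0]
gripper_width: 0.0001
```

>>> {"api": "carry_out", "payload": {"targets": [[[-0.01,0,0,0],[-0.003,0,0,0],[-0.004,0,0,0],[-0.004,0,0,0],[-0.004,0,0,0]]]}}

```text
t: 11.52
position: [0.5552, -0.0712, 0.0178]
orientation: [[-1.0, -0.011, -0.0], [-0.011, 1.0, -0.0], [0.0, -0.0, -1.0]]
contact_force: [-2.2, 0.2, 0.2]
gripper_width: 0.0002
```

```bash
python3 sc.py s10
```

```text
[ 0.55571303 -0.0712379   0.01780194 -3.13043793] [-28.66600156  46.03185837] 179.93105644593984 [ 0.21319058  0.12564231 -0.24773868] 11.575
```

View pics/s10.png

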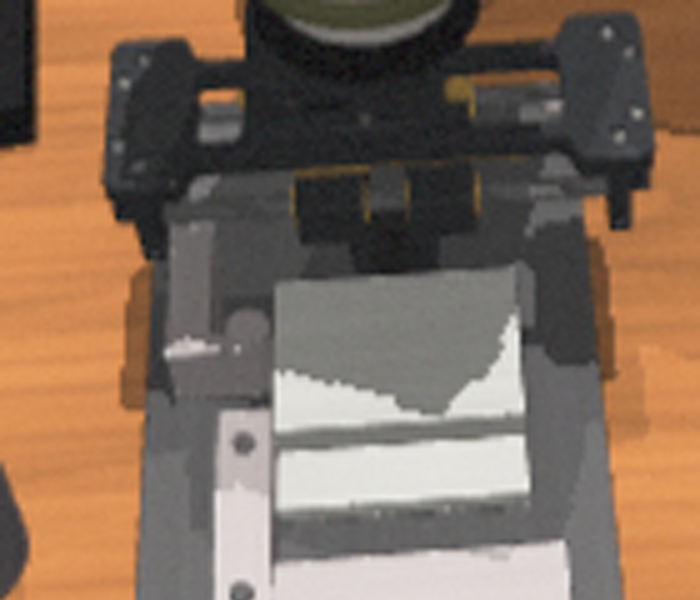

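>>> {"api": "carry_out", "payload": {"targets": [[[-0.004,0,0,0],[-0.004,0,0,0],[-0.004,0,0,0],[-0.004,0,0,0],[-0.004,0,0,0]]]}}

```text
t: 12.2
position: [0.5752, -0.0709, 0.0177]
orientation: [[-1.0, -0.011, -0.0], [-0.011, 1.0, 0.0], [0.0, 0.0, -1.0]]
contact_force: [-1.2, -0.8, -0.1]
gripper_width: 0.0005
```

>>> {"api": "carry_out", "payload": {"targets": [[[-0.003,0,0,0],[-0.002,0,0,0],[-0.001,0,0,0]]]}}

```text
t: 12.58
position: [0.581, -0.0709, 0.0177]
orientation: [[-1.0, -0.011, -0.0], [-0.011, 1.0, 0.0], [0.0, 0.0, -1.0]]
contact_force: [-1.6, 0.4, 0.8]
gripper_width: 0.0005
```

```bash
python3 sc.py s11
```

```text
[ 0.58107397 -0.07088397  0.01769865 -3.13037608] [-3.30262627 46.07235599] 179.9345999278048 [-1.25241444 -0.24443142 -0.19854941] 12.625
```

View pics/s11.png

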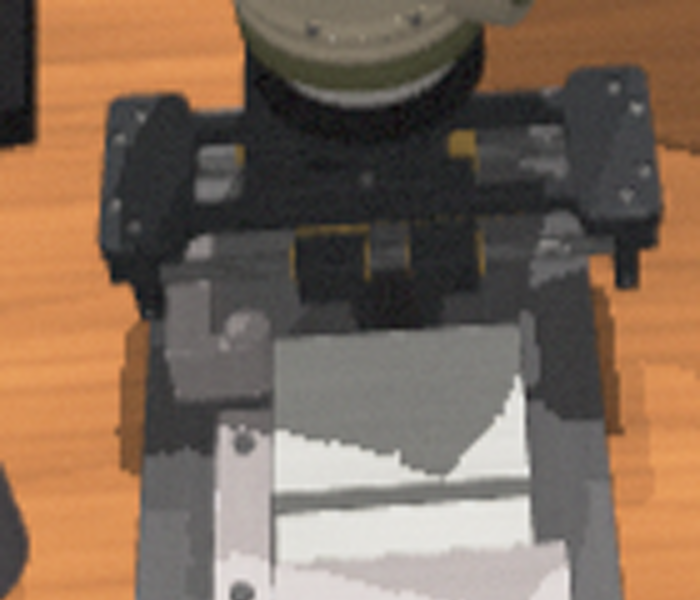

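>>> {"api": "carry_out", "payload": {"targets": [[[-0.002,0,0,0],[-0.001,0,0,0],[-0.001,0,0,0]]]}}

```text
t: 13.0
position: [0.585, -0.0709, 0.0177]
orientation: [[-1.0, -0.011, -0.0], [-0.011, 1.0, 0.0], [0.0, 0.0, -1.0]]
contact_force: [-1.4, 0.6, -0.4]
gripper_width: 0.0006
```

>>> {"api": "carry_out", "payload": {"targets": [[[-0.001,0,0,0]]]}}

```text
t: 13.12
position: [0.586, -0.0708, 0.0177]
orientation: [[-1.0, -0.011, -0.0], [-0.011, 1.0, 0.0], [0.0, 0.0, -1.0]]
contact_force: [-1.9, 0.5, -0.4]
gripper_width: 0.0001
```

>>> {"api": "carry_out", "payload": {"targets": [[[-0.001,0,0,0]]]}}

```text
t: 13.25
position: [0.587, -0.0709, 0.0177]
orientation: [[-1.0, -0.011, -0.0], [-0.011, 1.0, 0.0], [0.0, 0.0, -1.0]]
contact_force: [-2.3, 1.1, -0.0]
gripper_width: 0.0004
```

>>> {"api": "carry_out", "payload": {"targets": [[[-0.0005,0,0,0],[-0.0005,0,0,0]]]}}

```text
t: 13.5
position: [0.5879, -0.0708, 0.0177]
orientation: [[-1.0, -0.011, -0.0], [-0.011, 1.0, -0.0], [0.0, -0.0, -1.0]]
contact_force: [-1.7, -0.1, -0.8]
gripper_width: 0.0004
```

>>> {"api": "carry_out", "payload": {"targets": [[[-0.0005,0,0,0]]]}}

```text
t: 13.62
position: [0.5884, -0.0708, 0.0177]
orientation: [[-1.0, -0.011, -0.0], [-0.011, 1.0, 0.0], [0.0, 0.0, -1.0]]
contact_force: [-2.6, 0.9, -0.3]
gripper_width: 0.0007
```

Position follows the commands exactly (no stall), so still free. Continue in 1 mm steps.

>>> {"api": "carry_out", "payload": {"targets": [[[-0.0005,0,0,0],[-0.0005,0,0,0]]]}}

```text
t: 13.88
position: [0.5895, -0.0708, 0.0178]
orientation: [[-1.0, -0.011, 0.0], [-0.011, 1.0, -0.0], [-0.0, -0.0, -1.0]]
contact_force: [-1.5, -0.7, -0.4]
gripper_width: 0.0004
```

>>> {"api": "carry_out", "payload": {"targets": [[[-0.0004,0,0,0]]]}}

```text
t: 14.0
position: [0.5899, -0.0708, 0.0177]
orientation: [[-1.0, -0.011, 0.0], [-0.011, 1.0, -0.0], [-0.0, -0.0, -1.0]]
contact_force: [-1.4, 0.4, -0.8]
gripper_width: 0.0004
```

>>> {"api": "carry_out", "payload": {"targets": [[[-0.0005,0,0,0],[-0.0005,0,0,0]]]}}

```text
t: 14.25
position: [0.5909, -0.0708, 0.0178]
orientation: [[-1.0, -0.011, 0.0], [-0.011, 1.0, 0.0], [-0.0, 0.0, -1.0]]
contact_force: [-1.8, 0.2, -1.1]
gripper_width: 0.0006
```

>>> {"api": "carry_out", "payload": {"targets": [[[-0.0004,0,0,0]]]}}

```text
t: 14.38
position: [0.5913, -0.0708, 0.0178]
orientation: [[-1.0, -0.011, 0.0], [-0.011, 1.0, 0.0], [-0.0, 0.0, -1.0]]
contact_force: [-1.1, 0.3, -0.5]
gripper_width: 0.0006
```

>>> {"api": "carry_out", "payload": {"targets": [[[-0.0005,0,0,0],[-0.0005,0,0,0]]]}}

```text
t: 14.62
position: [0.5923, -0.0708, 0.0178]
orientation: [[-1.0, -0.011, 0.0], [-0.011, 1.0, 0.0], [-0.0, 0.0, -1.0]]
contact_force: [-1.4, 0.2, -0.7]
gripper_width: 0.0001
```

>>> {"api": "carry_out", "payload": {"targets": [[[-0.0004,0,0,0]]]}}

```text
t: 14.75
position: [0.5927, -0.0708, 0.0178]
orientation: [[-1.0, -0.011, 0.0], [-0.011, 1.0, -0.0], [-0.0, -0.0, -1.0]]
contact_force: [-1.3, 1.6, -0.6]
gripper_width: 0.0002
```

>>> {"api": "carry_out", "payload": {"targets": [[[-0.0005,0,0,0],[-0.0005,0,0,0]]]}}

```text
t: 15.0
position: [0.5937, -0.0708, 0.0178]
orientation: [[-1.0, -0.011, 0.0], [-0.011, 1.0, -0.0], [-0.0, -0.0, -1.0]]
contact_force: [-1.2, 0.2, -1.2]
gripper_width: 0.0003
```

>>> {"api": "carry_out", "payload": {"targets": [[[-0.0004,0,0,0]]]}}

```text
t: 15.12
position: [0.5941, -0.0708, 0.0178]
orientation: [[-1.0, -0.011, 0.0], [-0.011, 1.0, -0.0], [-0.0, -0.0, -1.0]]
contact_force: [-2.6, 0.0, -0.3]
gripper_width: 0.0004
```

>>> {"api": "carry_out", "payload": {"targets": [[[-0.0005,0,0,0],[-0.0005,0,0,0]]]}}

```text
t: 15.38
position: [0.5951, -0.0707, 0.0178]
orientation: [[-1.0, -0.011, 0.0], [-0.011, 1.0, 0.0], [-0.0, 0.0, -1.0]]
contact_force: [-1.9, 0.8, -1.7]
gripper_width: 0.0004
```

>>> {"api": "carry_out", "payload": {"targets": [[[-0.0004,0,0,0]]]}}

```text
t: 15.5
position: [0.5955, -0.0707, 0.0177]
orientation: [[-1.0, -0.011, 0.0], [-0.011, 1.0, -0.0], [-0.0, -0.0, -1.0]]
contact_force: [-1.4, 0.1, -0.8]
gripper_width: 0.0007
```

>>> {"api": "carry_out", "payload": {"targets": [[[-0.0005,0,0,0],[-0.0005,0,0,0]]]}}

```text
t: 15.75
position: [0.5965, -0.0707, 0.0178]
orientation: [[-1.0, -0.011, -0.0], [-0.011, 1.0, 0.0], [0.0, 0.0, -1.0]]
contact_force: [-1.8, -0.3, -1.1]
gripper_width: 0.0004
```

>>> {"api": "carry_out", "payload": {"targets": [[[-0.0004,0,0,0]]]}}

```text
t: 15.88
position: [0.5969, -0.0707, 0.0177]
orientation: [[-1.0, -0.011, -0.0], [-0.011, 1.0, 0.0], [0.0, 0.0, -1.0]]
contact_force: [-1.1, -0.3, -1.5]
gripper_width: 0.0002
```

>>> {"api": "carry_out", "payload": {"targets": [[[-0.0005,0,0,0],[-0.0005,0,0,0]]]}}

```text
t: 16.12
position: [0.5979, -0.0707, 0.0178]
orientation: [[-1.0, -0.011, -0.0], [-0.011, 1.0, 0.0], [0.0, 0.0, -1.0]]
contact_force: [-1.4, -0.9, -1.0]
gripper_width: 0.0005
```

>>> {"api": "carry_out", "payload": {"targets": [[[-0.0004,0,0,0]]]}}

```text
t: 16.25
position: [0.5983, -0.0707, 0.0177]
orientation: [[-1.0, -0.011, 0.0], [-0.011, 1.0, -0.0], [-0.0, -0.0, -1.0]]
contact_force: [-2.1, -1.1, -0.3]
gripper_width: 0.0004
```

>>> {"api": "carry_out", "payload": {"targets": [[[-0.0005,0,0,0],[-0.0005,0,0,0]]]}}

```text
t: 16.5
position: [0.5993, -0.0707, 0.0178]
orientation: [[-1.0, -0.011, 0.0], [-0.011, 1.0, -0.0], [-0.0, -0.0, -1.0]]
contact_force: [-2.0, -0.1, -0.8]
gripper_width: 0.0004
```

>>> {"api": "carry_out", "payload": {"targets": [[[-0.0004,0,0,0]]]}}

```text
t: 16.62
position: [0.5997, -0.0707, 0.0177]
orientation: [[-1.0, -0.011, -0.0], [-0.011, 1.0, 0.0], [0.0, 0.0, -1.0]]
contact_force: [-2.1, -0.6, -1.2]
gripper_width: 0.0005
```

>>> {"api": "carry_out", "payload": {"targets": [[[-0.0005,0,0,0],[-0.0005,0,0,0]]]}}

```text
t: 16.88
position: [0.6007, -0.0707, 0.0177]
orientation: [[-1.0, -0.011, -0.0], [-0.011, 1.0, 0.0], [0.0, 0.0, -1.0]]
contact_force: [-1.4, 0.1, -0.9]
gripper_width: 0.0005
```

>>> {"api": "carry_out", "payload": {"targets": [[[-0.0004,0,0,0]]]}}

```text
t: 17.0
position: [0.6011, -0.0707, 0.0178]
orientation: [[-1.0, -0.011, 0.0], [-0.011, 1.0, -0.0], [-0.0, -0.0, -1.0]]
contact_force: [-2.0, -0.4, -1.0]
gripper_width: 0.0006
```

>>> {"api": "carry_out", "payload": {"targets": [[[-0.0005,0,0,0],[-0.0005,0,0,0]]]}}

```text
t: 17.25
position: [0.6021, -0.0707, 0.0177]
orientation: [[-1.0, -0.011, -0.0], [-0.011, 1.0, 0.0], [0.0, 0.0, -1.0]]
contact_force: [-0.2, -0.7, -1.3]
gripper_width: 0.0003
```

>>> {"api": "carry_out", "payload": {"targets": [[[-0.0004,0,0,0]]]}}

```text
t: 17.38
position: [0.6025, -0.0707, 0.0178]
orientation: [[-1.0, -0.011, 0.0], [-0.011, 1.0, 0.0], [-0.0, 0.0, -1.0]]
contact_force: [-1.6, 0.4, -0.6]
gripper_width: 0.0006
```

```bash
python3 sc.py s12
```

```text
[ 0.60251558 -0.07066925  0.01776114 -3.13036398] [18.14000129 46.02209581] 179.93529322287733 [-1.22317739  0.54906098 -0.44232052] 17.425
```

View pics/s12.png

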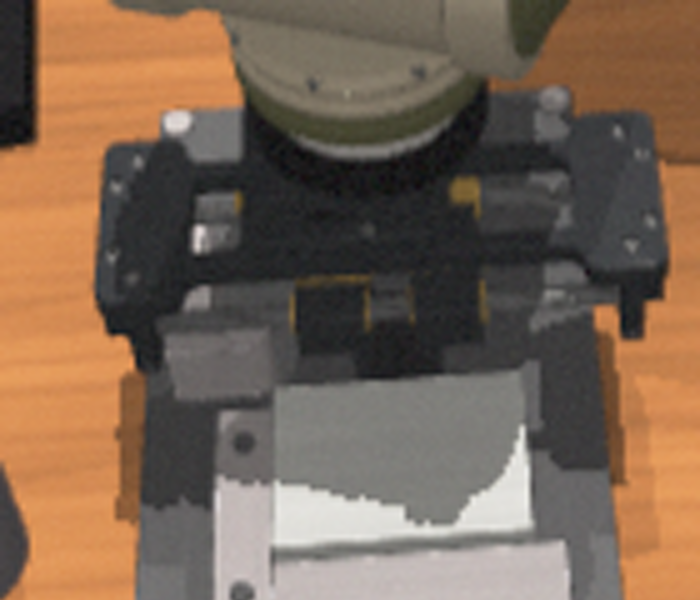

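>>> {"api": "carry_out", "payload": {"targets": [[[-0.0005,0,0,0],[-0.0005,0,0,0]]]}}

```text
t: 17.68
position: [0.6026, -0.0707, 0.0178]
orientation: [[-1.0, -0.011, -0.002], [-0.011, 1.0, 0.0], [0.002, 0.0, -1.0]]
contact_force: [-8.8, -0.7, 3.1]
gripper_width: 0.0007
```

>>> {"api": "carry_out", "payload": {"targets": [[[-0.0004,0,0,0]]]}}

```text
t: 17.8
position: [0.6026, -0.0707, 0.0178]
orientation: [[-1.0, -0.011, -0.003], [-0.011, 1.0, 0.0], [0.003, 0.0, -1.0]]
contact_force: [-10.6, -1.5, 5.0]
gripper_width: 0.0004
```

>>> {"api": "carry_out", "payload": {"targets": [[[0,0,0,0],[0,0,0,0],[0,0,0,0]]]}}

```text
t: 18.18
position: [0.6026, -0.0707, 0.0178]
orientation: [[-1.0, -0.011, -0.003], [-0.011, 1.0, 0.0], [0.003, 0.0, -1.0]]
contact_force: [-7.9, -1.0, 4.1]
gripper_width: 0.0004
```

>>> {"api": "carry_out", "payload": {"targets": [[[0,0,0,0],[0,0,0,0]]]}}

```text
t: 18.42
position: [0.6026, -0.0707, 0.0178]
orientation: [[-1.0, -0.011, -0.003], [-0.011, 1.0, 0.0], [0.003, 0.0, -1.0]]
contact_force: [-9.4, -1.5, 4.1]
gripper_width: -0.0001
```

>>> {"api": "carry_out", "payload": {"targets": [[[-0.0002,0,0,0],[0,0,0,0],[0,0,0,0]]]}}

```text
t: 18.8
position: [0.6026, -0.0707, 0.0177]
orientation: [[-1.0, -0.011, -0.004], [-0.011, 1.0, 0.0], [0.004, 0.0, -1.0]]
contact_force: [-9.5, -1.1, 4.2]
gripper_width: 0.0008
```

>>> {"api": "carry_out", "payload": {"targets": [[[0,0,0,0],[0,0,0,0]]]}}

```text
t: 19.05
position: [0.6026, -0.0707, 0.0177]
orientation: [[-1.0, -0.011, -0.004], [-0.011, 1.0, 0.0], [0.004, 0.0, -1.0]]
contact_force: [-8.8, -1.6, 4.7]
gripper_width: 0.0004
```

>>> {"api": "carry_out", "payload": {"targets": [[[-0.0002,0,0,0],[0,0,0,0],[0,0,0,0],[0,0,0,0],[0,0,0,0]]]}}

```text
t: 19.68
position: [0.6026, -0.0707, 0.0178]
orientation: [[-1.0, -0.011, -0.004], [-0.011, 1.0, 0.0], [0.004, 0.0, -1.0]]
contact_force: [-10.8, -1.5, 4.8]
gripper_width: 0.0001
```

>>> {"api": "carry_out", "payload": {"targets": [[[0.0008,0,0,0],[0.001,0,0,0],[0.015,0,0,0],[0.01,0,-0.04,0],[0,0,-0.05,0]]]}}

```text
t: 20.3
position: [0.5771, -0.0708, 0.1084]
orientation: [[-1.0, -0.011, -0.001], [-0.011, 1.0, 0.001], [0.001, 0.001, -1.0]]
contact_force: [0.5, 0.4, -0.2]
gripper_width: 0.0007
```

>>> {"api": "carry_out", "payload": {"targets": [[[0.04,0,-0.03,0],[0.05,0,-0.03,0],[0.05,0,0,0],[0,0,0,0]]]}}

```text
t: 20.8
position: [0.4356, -0.0722, 0.1685]
orientation: [[-1.0, -0.01, 0.001], [-0.01, 1.0, -0.0], [-0.001, -0.0, -1.0]]
contact_force: [0.6, 0.5, -0.1]
gripper_width: 0.0005
```

```bash
python3 sc.py s13; python3 - <<'E'
from station import viewer
import cv2,numpy as np
d=viewer.get_image("top");np.savez("top_l.npz",**d)
cv2.imwrite("pics/top13.png",cv2.resize(d["img"][125:245,275:385],None,fx=5,fy=5,interpolation=cv2.INTER_CUBIC))
E
```

```text
[ 0.43750201 -0.07267626  0.1685877  -3.13119948] [-146.88576728   46.05442673] 179.8874228659871 [0.0936973  1.22473779 0.50561001] 20.85
```

View pics/s13.png

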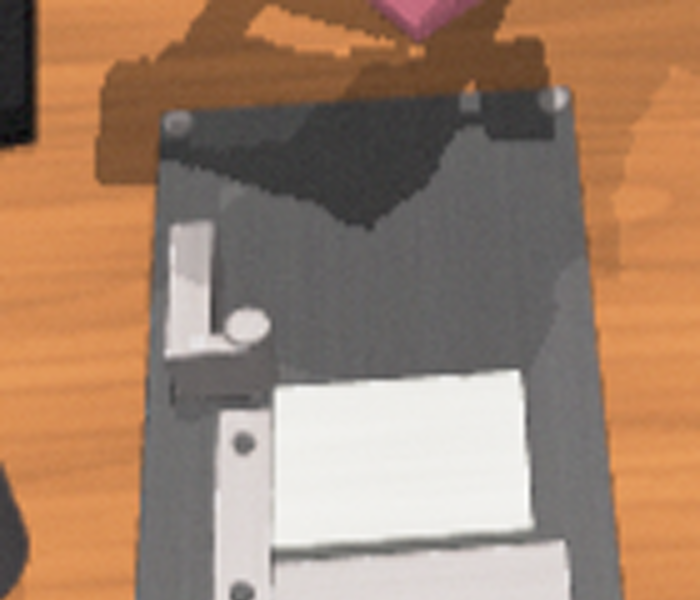

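View pics/top13.png

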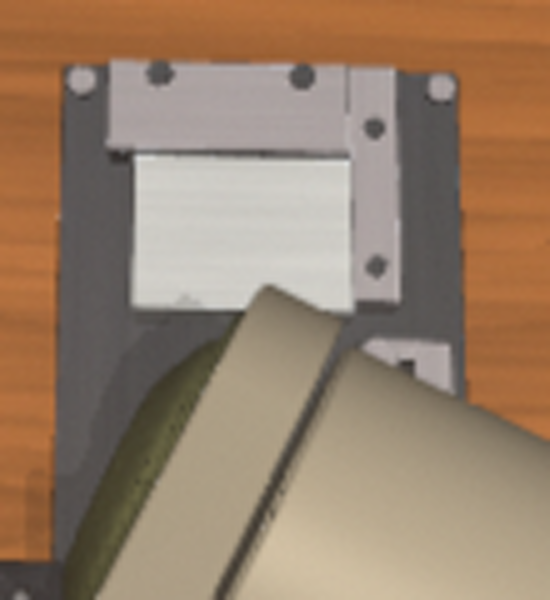

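```bash
python3 - <<'E'
from pl import *
from h import *
P,o=cur();P[3]%=2*np.pi
Q=[*j2w([.065,.114]),.12,J[2]+np.pi/2]
rows,E=plan(P,Q,12,3);show(rows);print(E,w2j(E[:2]))
d=np.load("top0.npz")
print("tray",[w2j(p[:2]).round(3) for p in onplane(d,[(266,118),(265,163)],.035)])
E
```

```text
[[-0.018, 0.006, 0.004, 0.131], [-0.016, 0.008, 0.004, 0.131], [-0.016, 0.01, 0.004, 0.13], [-0.014, 0.012, 0.004, 0.131], [-0.012, 0.013, 0.004, 0.131]]
[[-0.011, 0.016, 0.004, 0.131], [-0.008, 0.016, 0.004, 0.13], [-0.006, 0.018, 0.004, 0.131], [-0.004, 0.018, 0.004, 0.131], [-0.002, 0.018, 0.004, 0.131]]
[[0.001, 0.019, 0.004, 0.13], [0.003, 0.018, 0.004, 0.131]]
[ 0.64889199 -0.00246879  0.12036893  1.58337827] [0.06535567 0.11364424]
tray [array([0.178, 0.166]), array([0.077, 0.165])]
```

>>> {"api": "carry_out", "payload": {"targets": [[[-0.018,0.006,0.004,0.131],[-0.016,0.008,0.004,0.131],[-0.016,0.01,0.004,0.13],[-0.014,0.012,0.004,0.131],[-0.012,0.013,0.004,0.131]]]}}

```text
t: 21.52
position: [0.5267, -0.0429, 0.1472]
orientation: [[-0.798, 0.602, 0.001], [0.602, 0.798, -0.0], [-0.001, 0.001, -1.0]]
contact_force: [-0.5, -0.7, -0.3]
gripper_width: 0.0001
```

>>> {"api": "carry_out", "payload": {"targets": [[[-0.011,0.016,0.004,0.131],[-0.008,0.016,0.004,0.13],[-0.006,0.018,0.004,0.131],[-0.004,0.018,0.004,0.131],[-0.002,0.018,0.004,0.131]]]}}

```text
t: 22.15
position: [0.6145, -0.0131, 0.1269]
orientation: [[-0.267, 0.964, 0.001], [0.964, 0.267, 0.0], [-0.0, 0.001, -1.0]]
contact_force: [0.6, -0.9, 0.6]
gripper_width: 0.0007
```

>>> {"api": "carry_out", "payload": {"targets": [[[0.001,0.019,0.004,0.13],[0.003,0.018,0.004,0.131],[0,0,0,0]]]}}

```text
t: 22.52
position: [0.6493, -0.0014, 0.1184]
orientation: [[-0.015, 1.0, -0.0], [1.0, 0.015, 0.0], [0.0, -0.0, -1.0]]
contact_force: [0.0, 0.1, -1.0]
gripper_width: 0.0003
```

```bash
python3 sc.py s14
```

```text
[ 0.64852197 -0.00168931  0.11886286  1.58725159] [ 64.99531255 114.42823285] 90.2347548019175 [-0.94509233  0.40149511  0.66363431] 22.575
```

View pics/s14.png

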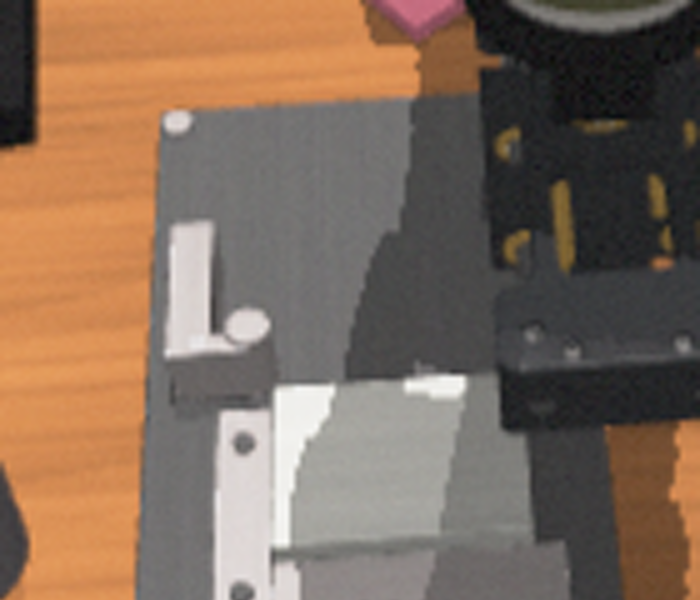

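>>> {"api": "carry_out", "payload": {"targets": [[[0,0,0.05,0],[0,0,0.04,0],[0,0,0.01,0],[0,0,0,0]]]}}

```text
t: 23.08
position: [0.6482, -0.0022, 0.0204]
orientation: [[-0.014, 1.0, 0.001], [1.0, 0.014, -0.0], [-0.0, 0.001, -1.0]]
contact_force: [0.2, -0.7, 1.2]
gripper_width: 0.0005
```

>>> {"api": "carry_out", "payload": {"targets": [[[-0.006,0,0,0],[-0.004,0,0,0],[-0.002,0,0,0],[-0.001,0,0,0],[0,0,0,0]]]}}

```text
t: 23.7
position: [0.6481, -0.0151, 0.0198]
orientation: [[-0.013, 1.0, 0.0], [1.0, 0.013, 0.0], [0.0, 0.0, -1.0]]
contact_force: [-0.3, 0.5, -0.4]
gripper_width: 0.0003
```

>>> {"api": "carry_out", "payload": {"targets": [[[-0.0005,0,0,0],[0,0,0,0]]]}}

```text
t: 23.95
position: [0.648, -0.0154, 0.0197]
orientation: [[-0.013, 1.0, -0.0], [1.0, 0.013, 0.0], [0.0, -0.0, -1.0]]
contact_force: [-0.2, -0.5, 0.3]
gripper_width: 0.0004
```

>>> {"api": "carry_out", "payload": {"targets": [[[-0.0005,0,0,0],[0,0,0,0]]]}}

```text
t: 24.2
position: [0.6481, -0.0159, 0.0197]
orientation: [[-0.013, 1.0, -0.0], [1.0, 0.013, 0.0], [0.0, -0.0, -1.0]]
contact_force: [0.2, 2.1, 0.2]
gripper_width: 0.0005
```

>>> {"api": "carry_out", "payload": {"targets": [[[-0.0004,0,0,0],[0,0,0,0]]]}}

```text
t: 24.45
position: [0.648, -0.016, 0.0197]
orientation: [[-0.013, 1.0, -0.0], [1.0, 0.013, 0.001], [0.001, -0.0, -1.0]]
contact_force: [0.3, 4.7, 0.3]
gripper_width: 0.0003
```

>>> {"api": "carry_out", "payload": {"targets": [[[-0.0003,0,0,0],[0,0,0,0]]]}}

```text
t: 24.7
position: [0.648, -0.0159, 0.0197]
orientation: [[-0.013, 1.0, -0.0], [1.0, 0.013, 0.001], [0.001, -0.0, -1.0]]
contact_force: [-0.5, 6.2, 0.1]
gripper_width: 0.0007
```

>>> {"api": "carry_out", "payload": {"targets": [[[0.001,0,0,0],[0.004,0,0,0],[0.009,0,0,0],[0.002,0,-0.03,0],[0,0,-0.05,0]]]}}

```text
t: 25.32
position: [0.6471, 0.0, 0.0992]
orientation: [[-0.013, 1.0, -0.004], [1.0, 0.013, 0.0], [0.001, -0.004, -1.0]]
contact_force: [-0.1, -0.5, -0.4]
gripper_width: 0.0006
```

```bash
python3 - <<'E'
from pl import *
P,o=cur()
Q=[*j2w([-.01,.045]),.10,J[2]+np.pi]
rows,E=plan(P,Q,12,3);show(rows);print(P,E,w2j(E[:2]))
E
```

```text
[[-0.006, -0.006, -0.0, -0.131], [-0.005, -0.007, -0.0, -0.131], [-0.004, -0.007, -0.0, -0.13], [-0.003, -0.008, -0.0, -0.131], [-0.002, -0.009, -0.0, -0.131]]
[[-0.001, -0.008, -0.0, -0.131], [-0.0, -0.009, -0.0, -0.131], [0.001, -0.008, -0.001, -0.13], [0.003, -0.008, 0.0, -0.131], [0.003, -0.008, 0.0, -0.131]]
[[0.004, -0.008, 0.0, -0.131], [0.006, -0.006, 0.0, -0.131]]
[6.47054460e-01 1.88919355e-05 9.91946322e-02 1.58425616e+00] [ 0.57406355 -0.07183583  0.10019463  3.15425616] [-0.01032427  0.04520721]
```

>>> {"api": "carry_out", "payload": {"targets": [[[-0.006,-0.006,0,-0.131],[-0.005,-0.007,0,-0.131],[-0.004,-0.007,0,-0.13],[-0.003,-0.008,0,-0.131],[-0.002,-0.009,0,-0.131]]]}}

```text
t: 25.95
position: [0.617, -0.0305, 0.0998]
orientation: [[-0.622, 0.783, 0.0], [0.783, 0.622, -0.0], [-0.0, -0.0, -1.0]]
contact_force: [0.6, -0.2, -0.4]
gripper_width: 0.0006
```

>>> {"api": "carry_out", "payload": {"targets": [[[-0.001,-0.008,0,-0.131],[0,-0.009,0,-0.131],[0.001,-0.008,0,-0.13],[0.003,-0.008,0,-0.131],[0.003,-0.008,0,-0.131]]]}}

```text
t: 26.58
position: [0.5872, -0.0603, 0.0998]
orientation: [[-0.97, 0.243, 0.0], [0.243, 0.97, -0.0], [-0.0, -0.0, -1.0]]
contact_force: [0.8, -0.2, 0.3]
gripper_width: 0.0002
```

>>> {"api": "carry_out", "payload": {"targets": [[[0.004,-0.008,0,-0.131],[0.006,-0.006,0,-0.131],[0,0,0.04,0],[0,0,0.03,0],[0,0,0.011,0]]]}}

```text
t: 27.2
position: [0.5743, -0.0721, 0.0174]
orientation: [[-1.0, -0.012, -0.002], [-0.012, 1.0, 0.001], [0.002, 0.001, -1.0]]
contact_force: [0.9, 0.6, -0.5]
gripper_width: 0.0007
```

>>> {"api": "carry_out", "payload": {"targets": [[[0,0,0,0],[-0.01,0,0,0],[-0.008,0,0,0],[-0.005,0,0,0],[-0.002,0,0,0]]]}}

```text
t: 27.82
position: [0.6003, -0.0722, 0.0189]
orientation: [[-1.0, -0.012, 0.0], [-0.012, 1.0, -0.0], [-0.0, -0.0, -1.0]]
contact_force: [-1.4, -0.5, -0.2]
gripper_width: 0.0006
```

>>> {"api": "carry_out", "payload": {"targets": [[[-0.001,0,0,0],[-0.0005,0,0,0],[0,0,0,0]]]}}

```text
t: 28.2
position: [0.6013, -0.0722, 0.0187]
orientation: [[-1.0, -0.012, -0.0], [-0.012, 1.0, 0.0], [0.0, 0.0, -1.0]]
contact_force: [0.2, -0.3, -0.1]
gripper_width: 0.0002
```

>>> {"api": "carry_out", "payload": {"targets": [[[-0.0005,0,0,0],[0,0,0,0]]]}}

```text
t: 28.45
position: [0.6019, -0.0722, 0.0187]
orientation: [[-1.0, -0.012, -0.0], [-0.012, 1.0, 0.0], [0.0, 0.0, -1.0]]
contact_force: [0.3, -0.1, -0.8]
gripper_width: 0.0005
```

>>> {"api": "carry_out", "payload": {"targets": [[[-0.0005,0,0,0],[0,0,0,0]]]}}

```text
t: 28.7
position: [0.6024, -0.0722, 0.0188]
orientation: [[-1.0, -0.012, 0.0], [-0.012, 1.0, -0.0], [-0.0, -0.0, -1.0]]
contact_force: [-0.1, -0.0, 0.4]
gripper_width: 0.0007
```

>>> {"api": "carry_out", "payload": {"targets": [[[-0.0004,0,0,0],[0,0,0,0]]]}}

```text
t: 28.95
position: [0.6026, -0.0722, 0.0187]
orientation: [[-1.0, -0.012, -0.001], [-0.012, 1.0, 0.0], [0.001, 0.0, -1.0]]
contact_force: [-0.7, 0.5, 1.0]
gripper_width: 0.0001
```

>>> {"api": "carry_out", "payload": {"targets": [[[-0.0003,0,0,0],[0,0,0,0]]]}}

```text
t: 29.2
position: [0.6026, -0.0722, 0.0187]
orientation: [[-1.0, -0.012, -0.001], [-0.012, 1.0, 0.0], [0.001, 0.0, -1.0]]
contact_force: [-4.7, -0.3, 2.5]
gripper_width: 0.0001
```

>>> {"api": "carry_out", "payload": {"targets": [[[-0.0003,0,0,0],[0,0,0,0]]]}}

```text
t: 29.45
position: [0.6026, -0.0721, 0.0187]
orientation: [[-1.0, -0.012, -0.002], [-0.012, 1.0, 0.0], [0.002, 0.0, -1.0]]
contact_force: [-6.5, -0.5, 2.6]
gripper_width: 0.0003
```

Same stop position (0.6026) — still home. Bring it to about 10 N, hold, and let go.

>>> {"api": "carry_out", "payload": {"targets": [[[-0.0004,0,0,0],[0,0,0,0],[0,0,0,0]]]}}

```text
t: 29.82
position: [0.6026, -0.0721, 0.0186]
orientation: [[-1.0, -0.012, -0.003], [-0.012, 1.0, 0.0], [0.003, 0.0, -1.0]]
contact_force: [-8.0, -0.2, 3.7]
gripper_width: 0.0004
```

>>> {"api": "carry_out", "payload": {"targets": [[[-0.0002,0,0,0],[0,0,0,0],[0,0,0,0]]]}}

```text
t: 30.2
position: [0.6026, -0.0721, 0.0186]
orientation: [[-1.0, -0.012, -0.003], [-0.012, 1.0, 0.0], [0.003, 0.0, -1.0]]
contact_force: [-8.3, -0.9, 5.4]
gripper_width: 0.0002
```

>>> {"api": "carry_out", "payload": {"targets": [[[0,0,0,0],[0,0,0,0],[0,0,0,0],[0,0,0,0]]]}}

```text
t: 30.7
position: [0.6027, -0.0722, 0.0187]
orientation: [[-1.0, -0.012, -0.003], [-0.012, 1.0, 0.0], [0.003, 0.0, -1.0]]
contact_force: [-8.9, -0.9, 4.6]
gripper_width: 0.0002
```

>>> {"api": "carry_out", "payload": {"targets": [[[-0.0002,0,0,0],[0,0,0,0],[0,0,0,0],[0,0,0,0]]]}}

```text
t: 31.2
position: [0.6027, -0.0721, 0.0187]
orientation: [[-1.0, -0.012, -0.004], [-0.012, 1.0, 0.0], [0.004, 0.0, -1.0]]
contact_force: [-9.8, -1.0, 6.6]
gripper_width: 0.0001
```

>>> {"api": "carry_out", "payload": {"targets": [[[0.0008,0,0,0],[0.001,0,0,0],[0.012,0,0,0],[0.012,0,-0.03,0],[0,0,-0.05,0]]]}}

```text
t: 31.82
position: [0.5767, -0.0722, 0.0984]
orientation: [[-1.0, -0.012, -0.003], [-0.012, 1.0, 0.001], [0.003, 0.001, -1.0]]
contact_force: [0.8, 0.2, -0.4]
gripper_width: 0.0006
```

>>> {"api": "carry_out", "payload": {"targets": [[[0.04,-0.04,-0.03,0],[0.05,-0.05,-0.03,0],[0.03,-0.05,0,0],[0,-0.05,0,0],[0,-0.05,0,0]]]}}

```text
t: 32.45
position: [0.4708, -0.3051, 0.1529]
orientation: [[-1.0, -0.012, 0.001], [-0.012, 1.0, -0.001], [-0.001, -0.001, -1.0]]
contact_force: [0.9, -0.3, 0.4]
gripper_width: 0.0005
```

>>> {"api": "carry_out", "payload": {"targets": [[[0,-0.05,0,0],[0,0,0,0]]]}}

```text
t: 32.7
position: [0.4713, -0.3562, 0.1519]
orientation: [[-1.0, -0.009, 0.001], [-0.009, 1.0, -0.001], [-0.001, -0.001, -1.0]]
contact_force: [0.4, 1.2, 0.0]
gripper_width: 0.0004
```

```bash
python3 sc.py s15; python3 - <<'E'
from station import viewer
import cv2,numpy as np
d=viewer.get_image("top");np.savez("top_l.npz",**d)
cv2.imwrite("pics/top15.png",cv2.resize(d["img"][125:245,275:385],None,fx=5,fy=5,interpolation=cv2.INTER_CUBIC))
cv2.imwrite("pics/top15f.png",d["img"])
E
```

```text
[ 0.47144991 -0.3541868   0.15194408 -3.13131929] [-116.41928801 -235.85413747] 179.880557906663 [ 0.77994874 -0.38090969  0.0207447 ] 32.75
```

View pics/s15.png

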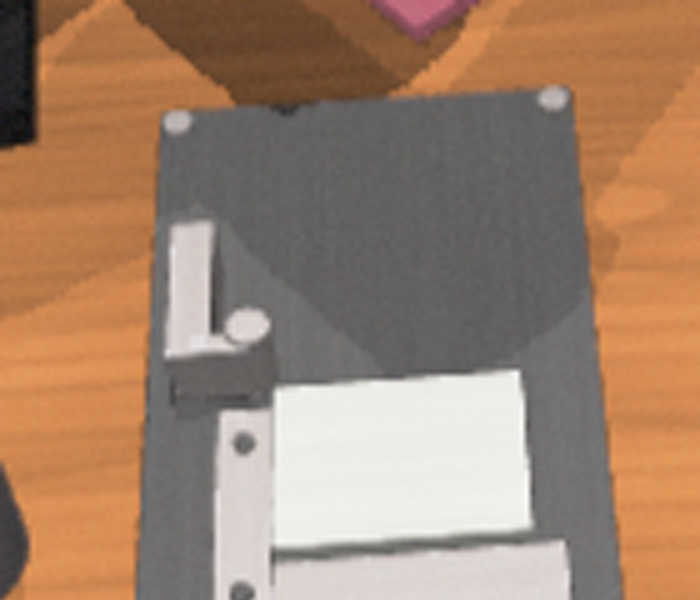

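View pics/top15.png

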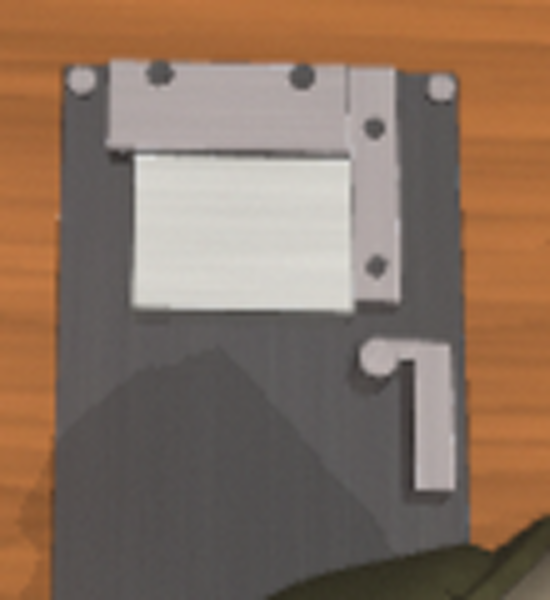

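View pics/top15f.png

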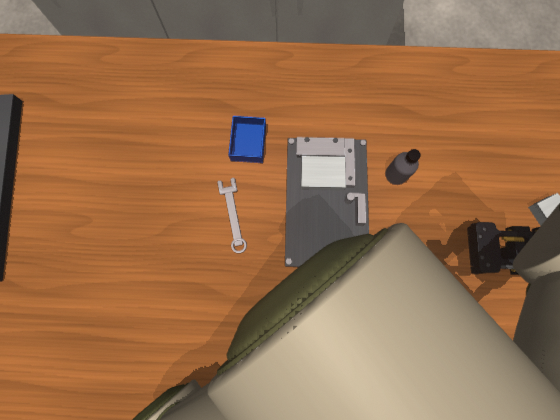

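The blank is square, flush with the rail (crop x≈352) and its tongue is under the lip. The tray (248,140), spanner (234,215) and bottle (403,167) have not moved, and the gripper is clear.

```bash
python3 -c "
from station import bot
print(bot.job_done())"
```

```text
the job is handed in; nothing more can be done
None
```

I turned the aluminium blank a quarter turn clockwise against the corner post without lifting it. I then slid it along the rail, stepped edge under the lip, until it met the hidden depth stop, and pressed it home there. The job was handed in at about 33 s of the 72 s allowed, and the call gave no verdict.

- **Depth stop:** the finger stalled at world x = 0.6026 m, which puts the stepped edge at about jig x 117 mm. I held about 9–11 N there, and 10.8 N was the highest push towards the stop I read at any point.
- **Flush with the rail:** I gave it a gentle push towards the rail (about 6 N); it moved only about 0.1 mm. I then pressed it against the stop again at 8–10 N, and the stall position matched the first to within 0.1 mm.
- **Last pictures:** the blank is square, flush to within about a pixel (roughly 1 mm) and under the lip. The bottle, spanner and tray have not moved, and the gripper is well clear.
- **Disagreements:** the scene camera reads jig y about 2 mm low compared with the top camera, in line with its calibration. The blank also slid back along the pin while turning, so the slide to the stop was about 60 mm. Nothing failed.

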